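# Tamp the proud wedges level in the luthier's offcut bin

### The arm

A 6-joint arm with a two-finger parallel gripper is mounted at the origin on the work surface. World frame = base frame: x ahead of the robot, y to its left, z up, the work surface at z = 0. Lengths are in mm, angles in rad, forces in N, time in s.
With the tool pointing down it reaches from about 350 to 775 mm from the base axis. Payload 7.3 kg.
Tool frame: the origin (TCP) lies at the very end of the fingers, on their centre line; the grasp point (between the pads) lies 19 mm behind it; x points along the fingers, z is the direction in which the jaws open and shut, and the axes are right-handed (so a half turn about x gives the same grasp; the last joint's range is limited). The gripper opens to 92 mm and grips with 3 to 60 N. Pads are 19 mm wide; open, the fingers measure 130 mm over their backs; the gripper's body (75 mm by 190 mm) begins 47 mm behind the grasp point.
Start: joints at [-1.29, 0.342, 1.524, -0, 1.275, -0.146], TCP at [217.353, -477.915, 226.741] pointing down, gripper open.
Joint ranges: [-2.53, 2.53], [-0.77, 2.02], [0.04, 2.7], [-1, 4.14], [0.28, 2.66], [-3.11, 3.11]. Speed limits (rad/s): [2.57, 2.57, 3.14, 3.14, 3.14, 3.14].

### API

Orientations are given as [roll, pitch, yaw] about the fixed x, y, z axes, in that order (R = Rz(yaw) Ry(pitch) Rx(roll)).
In Python, from plant import * gives the robot as it stands.
- The arm moves only by the tool carry_out, never from a script. Its argument "rows" is a list of rows, each a list of 4 numbers: the shift along the world's x, y, z in mm, then the turn about the world's z in degrees. In form: [[x, y, z, twist], ...]. A call has 1 to 20 rows; each row is the pose to reach, as a shift and turn from the pose measured when the call began; what a row does not reach only later rows make up. A row lasts 1/12 s, in which the tool goes at most 41.7 mm and 7.16 degrees, less where a joint would pass 70% of its speed; a pose out of reach is approached as far as the arm can. A call with a gripper value outside its range is refused whole. "hand" is the finger opening in mm, from 0 to 91.8, set as the call begins (left out, the last holds). The fingers move at their own pace and stop on an object; the grip force is fixed at half the most. Time passes only in rows, so rows that repeat a pose let the fingers close. It gives the time, the measured TCP pose, the force and the opening at its end, in the units of the state.
- get_obs(): the state, without advancing time (a new reading comes with each control period).
- capture(name): name is "scene" or "top"; returns the picture (384x512x3 uint8, red, green, blue); there is no depth.
- camera_info(name): a dict with "camera_matrix" (3x3 intrinsics, pixels), "pose" (4x4, takes a point from camera to world coordinates). Camera axes: x right, y down, z forward; pixel columns grow to the right and rows downward; lengths in mm; the calibration is good to about 2 mm. A picture is of the moment at which its call begins. camera_info takes no time and is no camera call.
- close_job(): hands the job in, once; it reports no verdict.
The state is a dict: "time": time; "joint_positions": joint angles; "dq": joint speeds; "tau": joint torques, N m; "tool_pos": TCP position; "tcp_rot": TCP orientation; "contact_force": force on the tool from outside, world axes, zero at the start; "moment": the same for the moment, N m; "grip_width": finger opening in mm.
Only numpy, scipy, OpenCV 4.12 (cv2) and the standard library are available. Lean on these libraries where they do the work, as an engineer would, in place of code of your own. Each camera call takes 0.05 s, during which the arm holds its last target. There are 200 camera calls.

### The job

In the blue bin, two pale wedge-shaped offcuts stand proud between the dark blocks. Pick up the red-handled tamper, press both wedges down with its flat foot until they sit right down level with the dark blocks, without touching the wedges with the gripper, then stand the tamper upright back on the bench where it was and let go.

Things in the scene. Friction and masses are not known exactly. Their poses are not given: they have to be found in the camera images.
- tamper_grip (a point): Tamper, 0.2 kg, standing on the bench: brown wooden foot 50 x 80 x 14 mm (x, y, z) and an upright square red handle 26 x 26 mm that ends 120 mm above the foot's underside. This point: on the handle's axis, 80 mm above the foot's underside, a good place to grip. z up the handle, y along the foot's 80 mm side.
- bin: Blue bin fixed to the bench, 120 x 188 x 60 mm outside (x, y, z), walls and floor 6 mm. Origin under its centre, on the bench. Two rows along y, at x = -26 and +26 mm: dark block, pale wedge, dark block. Dark blocks: loose, 44 x 50 x 36 mm, tops 42 mm above the bench, with room to slide towards the bin's ends. The green bin is another bin, not part of the job.
- wedge1_center (a point): Loose pale wooden wedge, row x = -26 mm: 36 mm high, 44 mm along x; 20 mm wide (y) at the foot, 44 mm at the top. Point: its centre, 18 mm below its top. Stuck between the dark blocks, top 13 to 21 mm above theirs. Under 10 N straight down spreads them; it sinks to the bin's floor, top then level with them (point 24 mm above the bench), and stays.
- wedge2_center (a point): The other pale wedge, just the same, in the row at x = +26 mm of the bin.
Things that resemble listed ones, but are neither listed nor needed, are in the scene too. What is shaped like the part that bears wedge2_center but grey or purple is not meant.

How it is judged (in metres and radians):
On the way, in this order (a step that is already met when the one before it is completed fails the run):
1. the tamper is held above the blue bin, lifted off the bench (horizontal distance between tamper_grip and bin below 0.08 m and height (world z) of tamper_grip above 0.105 m and contact force between the fingers and tamper above 1 N).
2. with the tamper in the gripper, both wedges are down, within 6 mm of level (z of each of wedge1_center, wedge2_center in the frame of bin below 0.03 m and contact force between the fingers and tamper above 1 N), for 0.1 s.
At the end, for the whole second after the job is handed in: Both wedges lie in the blue bin with their tops within 6 mm of level with the dark blocks and tilted less than 10 degrees; the tamper stands upright on the bench within 40 mm of where it started, released and at rest (z of each of wedge1_center, wedge2_center in the frame of bin below 0.03 m and angle between each of wedge1_center, wedge2_center's own z axis and vertical below 0.18 rad and horizontal distance between each of wedge1_center, wedge2_center and bin below 0.06 m and angle between tamper_grip's own z axis and vertical below 0.15 rad and height (world z) of tamper_grip below 0.088 m and distance of tamper_grip from where it was at the start of the episode below 0.04 m and linear speed of tamper below 0.02 m/s); the robot touches nothing.
It fails at once if the gripper presses on a wedge (contact force between the fingers and wedge1 above 1 N or contact force between the fingers and wedge2 above 1 N).
It also fails if it takes over 51 s, if anything falls off the work surface, if the arm or the gripper's body presses on something with over 40 N, if the wrist force passes 120 N, or if a joint passes its speed limit or range.

## Working session

There is one attempt and no reset: what is moved stays moved. The work goes in short steps, Python scripts to look and compute and a tool call to move; the robot and the scene stay as the last step left them, time stands still between calls to the robot, and variables do not carry over. Pictures are saved under pics/ and viewed, about 8 in all and at most 12, crops included, and the job is handed in when it is done.

Besides the shell and the picture viewer there is one more tool, called as a command line: name --pt "numbers of a row" for each row, then --argument value for the rest. carry_out: Moves the arm, as the interface text tells. Its arguments: {"type":"object","properties":{"rows":{"type":"array"},"hand":{"type":"number"}},"required":["rows"]}

```bash
mkdir -p pics; python3 - <<'E'
from plant import *
import cv2
for n in ("scene","top"):
    im=capture(n); cv2.imwrite(f"pics/{n}0.png",im[:,:,::-1])
    c=camera_info(n); print(n,c["camera_matrix"],c["pose"])
o=get_obs(); print(o)
E
```

```text
scene [[379.68971737   0.         256.48561743]
 [  0.         379.68971737 193.44763908]
 [  0.           0.           1.        ]] [[ 1.01641592e-01  8.32933448e-01 -5.43958508e-01  1.03672988e+03]
 [ 9.94801063e-01 -8.85685558e-02  5.02638539e-02 -6.25023085e+01]
 [-6.31117432e-03 -5.46239400e-01 -8.37605329e-01  7.86976704e+02]
 [ 0.00000000e+00  0.00000000e+00  0.00000000e+00  1.00000000e+00]]
top [[483.74566253   0.         256.37644508]
 [  0.         483.74566253 192.06262625]
 [  0.           0.           1.        ]] [[ 1.38250488e-02 -9.96000586e-01  8.82706150e-02  4.80914144e+02]
 [-9.99722539e-01 -1.54523207e-02 -1.77783688e-02  5.40227425e+00]
 [ 1.90712516e-02 -8.80003366e-02 -9.95937864e-01  1.04490898e+03]
 [ 0.00000000e+00  0.00000000e+00  0.00000000e+00  1.00000000e+00]]
{'time': 0.1, 'joint_positions': array([-1.29002371e+00,  3.42594949e-01,  1.52495122e+00,  7.50663427e-06,
        1.27541086e+00, -1.45998332e-01]), 'dq': array([ 0.00110486,  0.00036371, -0.0039551 , -0.00145754, -0.00046379,
       -0.00058424]), 'tau': array([ 2.97969935e-03, -4.31999695e+01, -2.44695836e+01,  7.19019002e-02,
        5.25513757e-02, -4.12522070e-05]), 'tool_pos': array([ 217.23165559, -477.53101913,  226.13424587]), 'tcp_rot': array([2.99033297, 1.56943193, 1.8463054 ]), 'contact_force': array([0.31914074, 0.08712576, 0.68535934]), 'moment': array([-0.02593565, -0.00863693,  0.06333026]), 'grip_width': 91.6713027022372}
```

View pics/scene0.png

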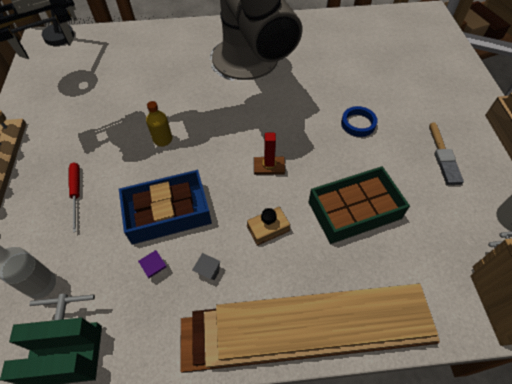

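View pics/top0.png

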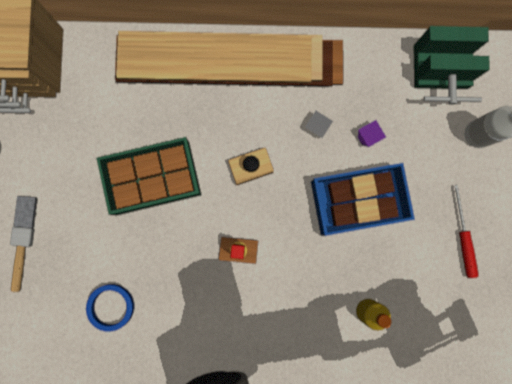

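The tamper is at top (238,250) and scene (269,165). The blue bin is at top (363,199), with its pale wedges at top (366,186) and (369,210). I'll measure these next.

```bash
cat > h.py <<'E'
import numpy as np, cv2
from plant import *
def ray(n,uv,z):
    c=camera_info(n);K=c["camera_matrix"];T=c["pose"]
    p=np.c_[np.atleast_2d(uv),np.ones(len(np.atleast_2d(uv)))]
    d=(T[:3,:3]@np.linalg.inv(K)@p.T).T; o=T[:3,3]
    return (o+d*((z-o[2])/d[:,2])[:,None])[:,:2]
def comp(m,box):
    x0,y0,x1,y1=box; k=np.zeros(m.shape,np.uint8); k[y0:y1,x0:x1]=1
    m=m.astype(np.uint8)*k
    n,l,s,c=cv2.connectedComponentsWithStats(m)
    i=1+np.argmax(s[1:,4]); cs,_=cv2.findContours((l==i).astype(np.uint8),0,cv2.CHAIN_APPROX_NONE)
    return max(cs,key=len)[:,0].astype(float), s[i,4]
def rect(pts):
    (c,wh,a)=cv2.minAreaRect(pts.astype(np.float32)); return np.round(c,1),np.round(wh,1),round(a,1)
E
python3 - <<'E'
from h import *
im=cv2.imread("pics/top0.png"); h=cv2.cvtColor(im,cv2.COLOR_BGR2HSV).astype(int);H,S,V=h[...,0],h[...,1],h[...,2]
def show(t,m,box,z,n="top"):
    c,a=comp(m,box); print(t,a,c.min(0),c.max(0),rect(ray(n,c,z)))
show("bin rim z60",(H>100)&(H<130)&(S>120),(300,150,430,245),60)
B=(205,225,275,275)
red=((H<5)|(H>174))&(S>180)
show("red z120",red&(V>170),B,120)
show("foot z14",(S>110)&((H<22)|(H>170)),B,14)
W=(340,170,400,225)
show("wedges z60",(S>60)&(H>10)&(H<30)&(V>150),W,60)
show("w up",(S>60)&(H>10)&(H<30)&(V>150),(340,165,400,198),60)
show("w dn",(S>60)&(H>10)&(H<30)&(V>150),(340,198,400,225),60)
s=cv2.imread("pics/scene0.png");h=cv2.cvtColor(s,cv2.COLOR_BGR2HSV).astype(int);H,S,V=h[...,0],h[...,1],h[...,2]
show("scene bin",(H>100)&(H<130)&(S>120),(110,160,220,250),60,"scene")
show("scene foot",(S>110)&((H<22)|(H>170)),(245,150,295,180),14,"scene")
a=cv2.resize(im[225:275,205:275],None,fx=8,fy=8,interpolation=2);b=cv2.resize(im[150:245,300:425],None,fx=4.2,fy=4.2,interpolation=2)
c=np.zeros((600,600,3),np.uint8);c[:200,:280]=a[::2,::2];c[200:200+b.shape[0],:b.shape[1]]=b
d=cv2.resize(s[125:180,245:295],None,fx=3.6,fy=3.6,interpolation=2);c[:d.shape[0],300:300+d.shape[1]]=d
cv2.imwrite("pics/crop0.png",c)
E
```

```text
bin rim z60 2305 [312. 164.] [413. 234.] (array([ 558., -229.]), array([117.2, 192.8]), 10.9)
red z120 120 [232. 246.] [243. 257.] (array([448.5,  24. ]), array([20.8, 20.6]), 84.6)
foot z14 816 [219. 237.] [257. 262.] (array([448.7,  24.6]), array([77.6, 48.1]), 85.1)
wedges z60 428 [353. 175.] [376. 197.] (array([ 584.3, -234.3]), array([42.9, 42.7]), 11.1)
w up 428 [353. 175.] [376. 197.] (array([ 584.3, -234.3]), array([42.9, 42.7]), 11.1)
w dn 425 [356. 199.] [379. 221.] (array([ 534.6, -240.2]), array([41.9, 42.7]), 9.3)
scene bin 2630 [119. 170.] [210. 243.] (array([ 573.4, -228.9]), array([149.7, 186.1]), 10.9)
scene foot 595 [254. 150.] [284. 173.] (array([439.8,  26.1]), array([77.6, 74.7]), 83.9)
```

View pics/crop0.png

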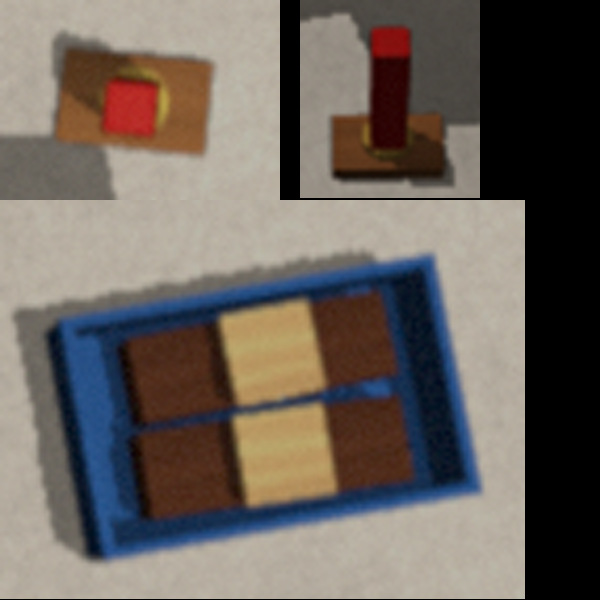

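```bash
python3 - <<'E'
from h import *
from scipy.spatial.transform import Rotation as R
o=get_obs(); M=R.from_euler('xyz',o["tcp_rot"]).as_matrix()
print(M.round(3)); z=M[:,2]; print("jaw yaw",np.degrees(np.arctan2(z[1],z[0])), o["tool_pos"],o["time"])
E
```

```text
[[-0.     0.91   0.414]
 [ 0.001  0.414 -0.91 ]
 [-1.     0.    -0.001]]
jaw yaw -65.54794336732773 [ 217.23165559 -477.53101913  226.13424587] 0.1
```

carry_out --pt "6 14 0 -1" --pt "19 42 -2 -3" --pt "34 74 -5 -5" --pt "50 108 -8 -7" --pt "66 142 -11 -9" --pt "82 176 -14 -11" --pt "98 210 -17 -13" --pt "114 244 -20 -15" --pt "130 278 -23 -17" --pt "146 312 -26 -19" --pt "162 346 -29 -21" --pt "177 380 -32 -23" --pt "192 413 -35 -25" --pt "206 445 -38 -27" --pt "218 473 -42 -28.5" --pt "227 492 -45 -29.4" --pt "231.4 501.8 -46 -29.4" --pt "231.4 501.8 -46 -29.4" --pt "231.4 501.8 -46 -29.4" --hand 91.8

```text
time: 1.68
tool_pos: [448.3, 24.0, 179.9]
tcp_rot: [-2.452, 1.57, 2.176]
contact_force: [0.0, 0.0, -0.3]
grip_width: 91.7
```

```bash
cat >> h.py <<'E'
def jaw():
    from scipy.spatial.transform import Rotation as R
    o=get_obs(); M=R.from_euler('xyz',o["tcp_rot"]).as_matrix(); z=M[:,2]
    print("t",o["time"],"jaw yaw",round(np.degrees(np.arctan2(z[1],z[0])),2),"down",M[:,0].round(3),o["tool_pos"].round(1),o["contact_force"].round(1),"w",round(o["grip_width"],1))
def snap(n,box,f,name):
    im=capture(n)[:,:,::-1]; x0,y0,x1,y1=box
    cv2.imwrite("pics/"+name,cv2.resize(im[y0:y1,x0:x1],None,fx=f,fy=f,interpolation=2))
E
python3 -c "
from h import *
jaw(); snap('scene',(200,70,340,190),5,'a.png')"
```

```text
t 1.6833 jaw yaw -94.85 down [-0.001  0.001 -1.   ] [448.3  24.  179.9] [ 0.   0.  -0.3] w 91.7
```

View pics/a.png

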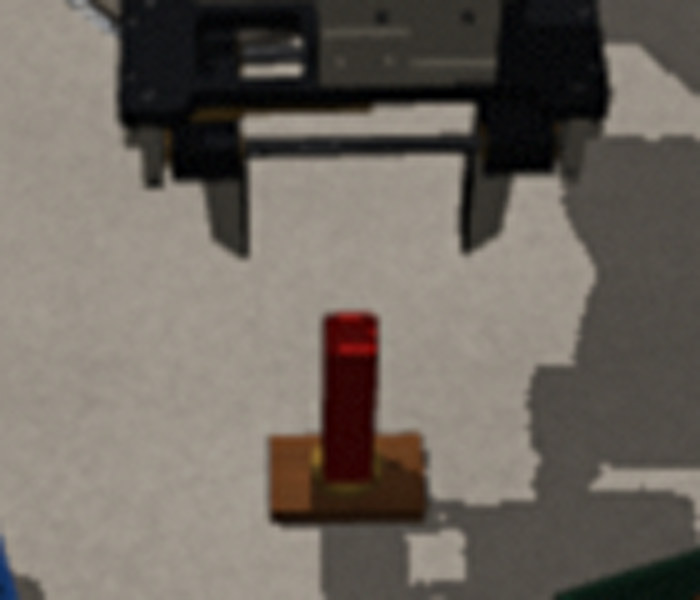

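The red handle, at crop (350,330), is centred between the fingers at crop x 247 and 465. I'll descend and grip.

carry_out --pt "0 0 -10 0" --pt "0 0 -35 0" --pt "0 0 -65 0" --pt "0 0 -90 0" --pt "0 0 -108 0" --pt "0 0 -116 0" --pt "0 0 -118 0" --pt "0 0 -118 0" --pt "0 0 -118 0" --hand 91.8

```text
time: 2.48
tool_pos: [449.0, 22.9, 63.1]
tcp_rot: [2.057, 1.569, 0.399]
contact_force: [0.0, 0.0, 0.5]
grip_width: 91.9
```

carry_out --pt "0 0 0 0" --pt "0 0 0 0" --pt "0 0 0 0" --pt "0 0 0 0" --pt "0 0 0 0" --pt "0 0 0 0" --pt "0 0 0 0" --pt "0 0 0 0" --pt "0 0 0 0" --pt "0 0 0 0" --hand 10

```text
time: 3.32
tool_pos: [449.0, 22.9, 63.1]
tcp_rot: [2.075, 1.569, 0.418]
contact_force: [0.2, -0.2, -0.5]
grip_width: 30.0
```

carry_out --pt "0 0 0 0" --pt "0 0 0 0" --pt "0 0 0 0" --pt "0 0 0 0" --pt "0 0 0 0" --pt "0 0 0 0" --hand 10

```text
time: 3.82
tool_pos: [448.9, 22.9, 63.0]
tcp_rot: [2.142, 1.569, 0.484]
contact_force: [0.0, -0.3, -0.5]
grip_width: 25.9
```

carry_out --pt "0 0 8 0" --pt "0 0 25 0" --pt "0 0 45 0" --pt "2 -6 64 1" --pt "8 -22 78 2.5" --pt "16 -46 85 4" --pt "25 -74 87 5.5" --pt "34 -102 87 7" --pt "43 -130 87 8.5" --pt "52 -158 87 10" --pt "61 -186 87 11.5" --pt "69 -211 87 13" --pt "76 -232 87 14.5" --pt "82 -249 87 15.5" --pt "85 -259 87 15.8" --pt "86.5 -263 87 15.8" --pt "86.5 -263 87 15.8" --pt "86.5 -263 87 15.8"

```text
time: 5.32
tool_pos: [535.0, -239.2, 149.9]
tcp_rot: [2.82, 1.569, 1.438]
contact_force: [0.8, -0.5, -3.8]
grip_width: 26.0
```

```bash
python3 -c "
from h import *
jaw(); snap('scene',(90,80,230,250),3.5,'b.png')"
```

```text
t 5.3167 jaw yaw -79.17 down [ 0.     0.002 -1.   ] [ 535.  -239.2  149.9] [ 0.8 -0.5 -3.8] w 26.0
```

View pics/b.png

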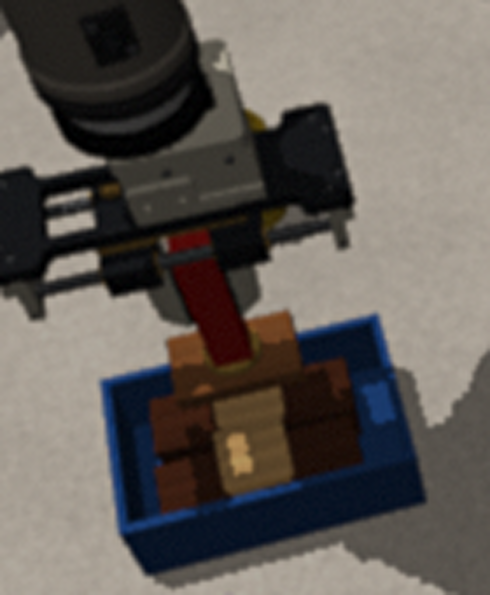

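carry_out --pt "0.5 -0.8 -8 0" --pt "0.5 -0.8 -16 0" --pt "0.5 -0.8 -20 0" --pt "0.5 -0.8 -23 0" --pt "0.5 -0.8 -26 0" --pt "0.5 -0.8 -29 0" --pt "0.5 -0.8 -32 0" --pt "0.5 -0.8 -35 0" --pt "0.5 -0.8 -38 0" --pt "0.5 -0.8 -40 0" --pt "0.5 -0.8 -42 0" --pt "0.5 -0.8 -42 0"

```text
time: 6.37
tool_pos: [535.4, -239.6, 107.5]
tcp_rot: [3.057, 1.569, 1.676]
contact_force: [0.0, 0.5, -2.7]
grip_width: 25.6
```

carry_out --pt "0 0 -1 0" --pt "0 0 -2 0" --pt "0 0 -3 0" --pt "0 0 -3 0" --pt "0 0 -3 0" --pt "0 0 -3 0"

```text
time: 6.87
tool_pos: [535.5, -239.7, 105.0]
tcp_rot: [2.802, 1.569, 1.421]
contact_force: [-0.4, 1.1, 3.8]
grip_width: 25.8
```

carry_out --pt "0 0 -1 0" --pt "0 0 -2 0" --pt "0 0 -2 0" --pt "0 0 -2 0"

```text
time: 7.2
tool_pos: [535.8, -239.7, 104.9]
tcp_rot: [1.805, 1.569, 0.424]
contact_force: [-3.5, 2.8, 11.6]
grip_width: 25.6
```

Firm stop at level. Next I'll lift and do the second wedge.

carry_out --pt "0 0 6 0" --pt "0 0 18 0" --pt "0 0 32 0" --pt "0 0 42 0" --pt "6 0.5 44 0" --pt "20 2 44 0" --pt "34 3.5 44 0" --pt "44 4.5 44 0" --pt "47.7 5 44 0" --pt "47.7 5 44 0" --pt "47.7 5 44 0"

```text
time: 8.12
tool_pos: [583.2, -234.5, 148.2]
tcp_rot: [2.576, 1.569, 1.195]
contact_force: [-0.5, -0.7, -3.1]
grip_width: 26.0
```

```bash
python3 -c "
from h import *
jaw(); snap('scene',(90,80,230,250),3.5,'c.png')"
```

```text
t 8.1167 jaw yaw -79.12 down [ 0.001  0.001 -1.   ] [ 583.2 -234.5  148.2] [-0.5 -0.7 -3.1] w 26.0
```

View pics/c.png

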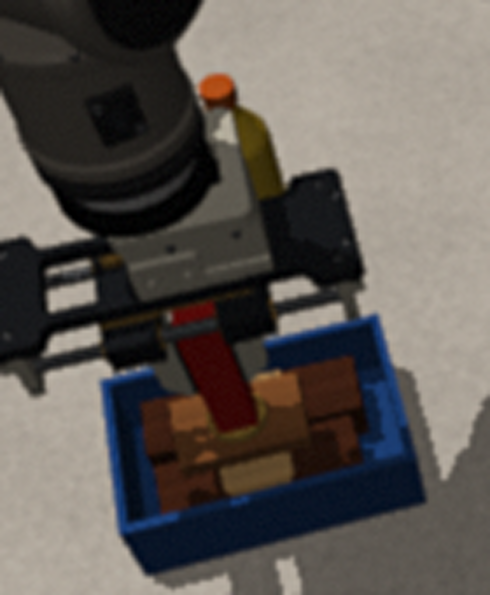

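The foot, at crop (240,430), sits over the front row with its wedge just below at (258,473). Pressing it now.

carry_out --pt "0.3 0 -8 0" --pt "0.3 0 -15 0" --pt "0.3 0 -19 0" --pt "0.3 0 -22 0" --pt "0.3 0 -25 0" --pt "0.3 0 -28 0" --pt "0.3 0 -31 0" --pt "0.3 0 -34 0" --pt "0.3 0 -37 0" --pt "0.3 0 -39 0" --pt "0.3 0 -41 0" --pt "0.3 0 -43 0" --pt "0.3 0 -44 0" --pt "0.3 0 -44.5 0" --pt "0.3 0 -44.5 0" --pt "0.3 0 -44.5 0"

```text
time: 9.5
tool_pos: [583.5, -234.7, 104.9]
tcp_rot: [1.817, 1.569, 0.436]
contact_force: [-2.3, 1.5, 6.0]
grip_width: 25.9
```

carry_out --pt "0 0 -1 0" --pt "0 0 -2 0" --pt "0 0 -2 0" --pt "0 0 -2 0"

```text
time: 9.83
tool_pos: [583.7, -234.7, 104.9]
tcp_rot: [1.374, 1.568, -0.007]
contact_force: [-3.9, 1.5, 11.3]
grip_width: 26.0
```

carry_out --pt "0 0 6 0" --pt "0 0 18 0" --pt "0 0 32 0" --pt "0 0 43 0" --pt "-6 10 47 0" --pt "-15 28 47 0" --pt "-26 50 47 -2" --pt "-37 75 47 -4" --pt "-48 100 47 -6" --pt "-60 125 47 -8" --pt "-72 150 47 -9.5" --pt "-84 175 47 -11" --pt "-96 200 47 -12.5" --pt "-108 222 47 -14" --pt "-118 238 47 -15" --pt "-126 249 47 -15.7" --pt "-132 255 47 -15.7" --pt "-134.5 257.6 47 -15.7" --pt "-134.5 257.6 47 -15.7" --pt "-134.5 257.6 47 -15.7"

```text
time: 11.5
tool_pos: [449.5, 22.5, 152.0]
tcp_rot: [1.355, 1.567, -0.3]
contact_force: [1.0, -0.3, -2.9]
grip_width: 25.6
```

```bash
python3 -c "
from h import *
jaw(); snap('scene',(100,60,320,250),3,'d.png')"
```

```text
t 11.5 jaw yaw -94.82 down [ 0.004 -0.001 -1.   ] [449.5  22.5 152. ] [ 1.  -0.3 -2.9] w 25.6
```

View pics/d.png

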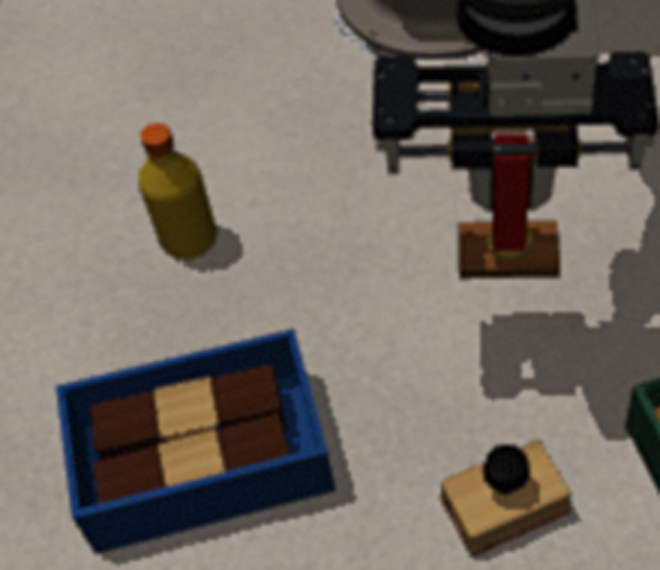

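Both wedges, at crop (186,405) and (192,456), look level with the dark blocks. Next I'll lower the tamper.

carry_out --pt "-0.5 0.4 -10 0" --pt "-0.5 0.4 -28 0" --pt "-0.5 0.4 -48 0" --pt "-0.5 0.4 -64 0" --pt "-0.5 0.4 -75 0" --pt "-0.5 0.4 -81 0" --pt "-0.5 0.4 -84 0" --pt "-0.5 0.4 -86 0" --pt "-0.5 0.4 -87.5 0" --pt "-0.5 0.4 -88.5 0" --pt "-0.5 0.4 -89 0" --pt "-0.5 0.4 -89 0" --pt "-0.5 0.4 -89 0"

```text
time: 12.63
tool_pos: [449.4, 22.7, 63.3]
tcp_rot: [1.386, 1.566, -0.27]
contact_force: [-0.2, 0.7, -2.8]
grip_width: 26.1
```

carry_out --pt "0 0 -0.4 0" --pt "0 0 -0.8 0" --pt "0 0 -0.8 0" --pt "0 0 -0.8 0"

```text
time: 12.97
tool_pos: [449.7, 22.7, 62.9]
tcp_rot: [1.413, 1.566, -0.242]
contact_force: [-1.3, 0.4, 5.1]
grip_width: 26.1
```

carry_out --pt "0 0 0 0" --pt "0 0 0 0" --pt "0 0 0 0" --pt "0 0 0 0" --pt "0 0 0 0" --pt "0 0 0 0" --pt "0 0 0 0" --pt "0 0 0 0" --pt "0 0 0 0" --pt "0 0 0 0" --pt "0 0 0 0" --pt "0 0 0 0" --hand 90

```text
time: 13.97
tool_pos: [449.7, 22.7, 62.9]
tcp_rot: [1.41, 1.566, -0.246]
contact_force: [0.6, -0.0, 0.5]
grip_width: 89.7
```

carry_out --pt "0 0 5 0" --pt "0 0 18 0" --pt "0 0 38 0" --pt "0 0 62 0" --pt "0 0 90 0" --pt "0 0 118 0" --pt "-8 -10 140 0" --pt "-20 -30 152 0" --pt "-30 -60 155 0" --pt "-40 -90 155 0" --pt "-50 -120 155 0" --pt "-58 -150 155 0" --pt "-64 -180 155 0" --pt "-68 -205 155 0" --pt "-70 -225 155 0" --pt "-70 -235 155 0" --pt "-70 -240 155 0" --pt "-70 -240 155 0" --pt "-70 -240 155 0"

```text
time: 15.55
tool_pos: [379.7, -216.5, 217.9]
tcp_rot: [1.545, 1.566, -0.11]
contact_force: [0.1, 0.3, 0.2]
grip_width: 89.5
```

```bash
python3 - <<'E'
from h import *
jaw(); s=capture('scene')[:,:,::-1].copy(); im=capture('top')[:,:,::-1].copy()
cv2.imwrite("pics/top1.png",im)
h=cv2.cvtColor(im,cv2.COLOR_BGR2HSV).astype(int);H,S,V=h[...,0],h[...,1],h[...,2]
B=(205,225,275,275)
for m,z in ((((H<5)|(H>174))&(S>180)&(V>170),120),((S>110)&((H<22)|(H>170)),14)):
    print(rect(ray("top",comp(m,B)[0],z)))
c=np.hstack([cv2.resize(s[130:250,110:300],(570,360),interpolation=2),cv2.resize(im[220:280,205:275],(225,360),interpolation=2)])
cv2.imwrite("pics/e.png",c)
E
```

```text
t 15.55 jaw yaw -94.83 down [ 0.005 -0.001 -1.   ] [ 379.7 -216.5  217.9] [0.1 0.3 0.2] w 89.5
(array([450.1,  23.2]), array([22.6, 20.9]), 0.7)
(array([449.9,  23.4]), array([77.5, 47.1]), 85.3)
```

View pics/e.png

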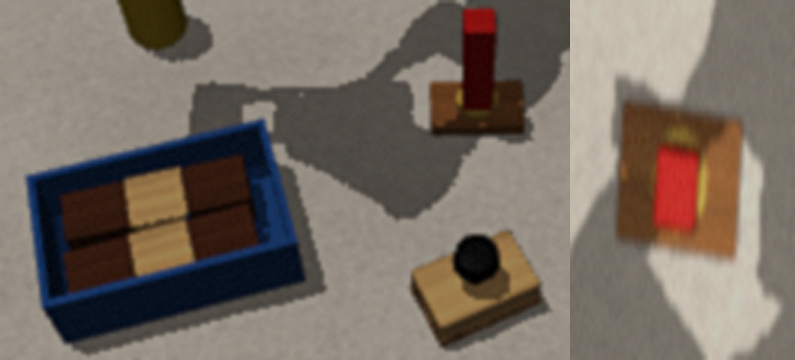

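The tamper is upright at crop (478,95), about 2 mm from its start. Both wedges, at (157,195) and (162,243), are level and the robot is clear. I'll hand it in.

```bash
python3 -c "
from plant import *
print(close_job())"
```

```text
the job is handed in; nothing more can be done
None
```

I pressed both wedges down with the tamper, set it back upright where it was and let go, then handed the job in at about 16 s. The hand-in gives no verdict.

- **Wedges:** each press ended in a firm stop, with the tamper's foot at 42 mm, level with the dark blocks, and force rising to about 11 N. The last pictures show both wedges flush with the blocks. I judged that by eye and from the stop height, and did not measure the wedge heights separately.
- **Tamper:** it stands upright about 2 mm from where it started. The foot and handle top line up to within 0.3 mm in the top view.
- **Robot:** the gripper is open, raised and clear of everything, with about 0 N on the tool. I saw no contact between the gripper and the wedges.

No check failed or disagreed with another.

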